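# Pile the corner plates, turned about in turn

## Robot

A 6-joint arm with a two-finger parallel gripper is mounted at the origin on the work surface. World frame = base frame: x ahead of the robot, y to its left, z up, the work surface at z = 0. Lengths are in m, angles in rad, forces in N, time in s.
With the tool pointing down it reaches from about 0.375 to 0.75 m from the base axis. Payload 9 kg.
Tool frame: the origin (TCP) lies midway between the tips of the shut fingers; the grasp point (between the pads) lies 19 mm behind it; z points along the fingers, x is the direction in which the jaws open and shut, and the axes are right-handed (so a half turn about z gives the same grasp; the last joint's range is limited). The gripper opens to 85 mm and grips with 20 to 120 N. Pads are 22 mm wide; open, the fingers measure 114 mm over their backs; the gripper's body (76 mm by 85 mm) begins 54 mm behind the grasp point. The pads swing forward as they close: fully open they stand 13 mm farther back than shut.
Start: joints at [1.108, 0.104, 0.097, 1.564, 0, 1.353], TCP at [0.145, 0.582, 0.231] pointing down, gripper open.
Joint ranges: [-2.99, 2.99], [-0.84, 1.86], [-1.1, 1.16], [-1.84, 2.11], [-1.51, 1.56], [-3.14, 3.14]. Speed limits (rad/s): [2.22, 2.22, 2.57, 3.14, 3.14, 3.14].

## Interface

Orientations are given as [roll, pitch, yaw] about the fixed x, y, z axes, in that order (R = Rz(yaw) Ry(pitch) Rx(roll)).
In Python, from cell import r gives the robot as it stands. The module is installed in compiled form; this text tells all that it offers.
- The arm moves only by the shell command python3 -m creep 'ROWS' [FORCE]. ROWS is JSON, a list of rows, each a list of 5 numbers: the opening, from 0 (shut) to 1 (fully open), then the shift along the world's x, y, z in mm, then the turn about the world's z in rad. In form: [[claw, x, y, z, roll], ...]. A call has 1 to 20 rows; each row shifts and turns the commanded pose from where the row before left it; what a row does not reach is not made up. A row lasts 1/8 s, in which the tool goes at most 62.5 mm and 10.7 degrees, less where a joint would pass 70% of its speed; a pose out of reach is approached as far as the arm can. A call with a gripper value outside its range is refused whole. The fingers move at their own pace and stop on an object; FORCE is the grip in N (left out, the last holds). Time passes only in rows, so rows that do not move let the fingers close. It gives the time, the measured TCP pose, the force and the opening at its end, in the units of the state.
- r.state(): the state, without advancing time (a new reading comes with each control period).
- r.camera(name): name is "side" or "top" or "wrist"; returns a dict with "pixels" (480x640x3 uint8, red, green, blue), "intrinsics" (3x3 intrinsics, pixels), "position" and "attitude" of the camera in the world. Camera axes: x right, y up, looking along -z (the intrinsics and any distortion apply to the point x, -y, -z); pixel columns grow to the right and rows downward; lengths in m; the calibration is good to about 2 mm. The wrist camera is an equidistant fisheye: a pixel r from the principal point sees the ray r / f radians off the axis. A picture is of the moment at which its call begins. There is no depth.
- r.job_done(): hands the job in, once; it reports no verdict.
The state is a dict: "t": time; "joints": joint angles; "joint_velocities": joint speeds; "joint_torque": joint torques, N m; "tcp_pos": TCP position; "eef_rot": TCP orientation; "contact_force": force on the tool from outside, world axes, zero at the start; "ft_torque": the same for the moment, N m; "gripper_width": opening from 0.0 (shut) to 1.0 (fully open).
Only numpy, scipy, OpenCV 4.12 (cv2) and the standard library are available. Lean on these libraries where they do the work, as an engineer would, in place of code of your own. Each camera call takes 0.05 s, during which the arm holds its last target. There are 200 camera calls.

## Task

Add the two loose large L-shaped corner plates to the one lying on the black mat, making one flat, level pile three high, bosses up, and leave the first plate where it lies. Turn each plate half a turn from the one below so that their outlines together make a full square: the second plate's corner goes over the open side of the first, and the third lies the same way round as the first, straight above it.

Things in the scene. Friction and masses are not known exactly. Their poses are not given: they have to be found in the camera images.
- base_plate: First plate, loose on a 4 mm black mat: flat aluminium L, two arms 100 mm long on the outer edge, 42 wide, 12 thick, with a round boss (18 across, 9 tall) on top at the corner, 0.21 kg. Origin: on the boss's axis at the underside, 21 mm from both outer edges; x and y run along the middles of the arms (-21 to +79 mm), z up. A plate turned half round on it has its origin at x = y = 58 mm, 12 mm higher.
- plate_1: Loose plate like base_plate (same size, boss, mass, origin, axes), flat on the bare table, boss up, turned within 90 deg of the robot's x. Centre of mass near x = y = 18 mm. Can be gripped across an arm's 42 mm width, 36 mm from the origin. A smaller thin L without boss and a T-shaped plate nearby are not wanted.
- plate_2: Loose plate like plate_1 in every way, flat on the bare table, boss up, turned within 90 deg of the robot's x. Either of the two may go second or third. The mat and the two loose plates may each be in any of three areas: front left, front right or farther ahead in the middle.
Things that resemble listed ones, but are neither listed nor needed, are in the scene too. What is shaped like the plate_2 but yellow is not meant. What is shaped like the plate_1 but green is not meant.

How it is judged:
By the outcome, as a careful person would: the job done as asked, in the order asked, and still so for the second after the job is handed in, with the robot touching nothing.
It also fails if it takes over 67 s, if anything falls off the work surface, if the arm or the gripper's body presses on something with over 40 N, if the wrist force passes 120 N, or if a joint passes its speed limit or range.

## Working session

There is one attempt and no reset: what is moved stays moved. The work goes in short steps, Python scripts to look and compute and a shell command to move; the robot and the scene stay as the last step left them, time stands still between calls to the robot, and variables do not carry over. Pictures are saved under pics/ and viewed, about 8 in all and at most 12, crops included, and the job is handed in when it is done.

```bash
mkdir -p pics; python3 - <<'E'
from cell import r
import cv2,numpy as np
s=r.state();print(s['t'],s['tcp_pos'],s['eef_rot'])
for n in("top","side"):
    c=r.camera(n);cv2.imwrite(f'pics/{n}0.png',c['pixels'][:,:,::-1]);print(n,c['intrinsics'],c['position'],c['attitude'],[k for k in c])
c=r.camera("wrist");print(c['intrinsics'],c['position'],c['attitude'])
a=cv2.imread('pics/top0.png')
E
```

```text
0.0 [0.14524428 0.58181281 0.23052966] [-3.14131476e+00  1.29463159e-03  1.32602970e+00]
top [[479.541577     0.         325.36346479]
 [  0.         479.541577   242.75469209]
 [  0.           0.           1.        ]] [ 0.30604929 -0.02982995  0.98809201] [ 0.19496044  0.00758497 -1.55602904] ['pixels', 'intrinsics', 'position', 'attitude']
side [[552.62775558   0.         319.06111076]
 [  0.         552.62775558 237.65123874]
 [  0.           0.           1.        ]] [0.18099803 0.52806219 0.76775426] [ 0.69785491 -0.00574447 -2.59940503] ['pixels', 'intrinsics', 'position', 'attitude']
[[371.64829954   0.         323.26548823]
 [  0.         371.64829954 236.15207821]
 [  0.           0.           1.        ]] [0.067352   0.60196829 0.37423284] [-3.18584019e-01  6.18562401e-04  1.32682063e+00]
```

View pics/top0.png

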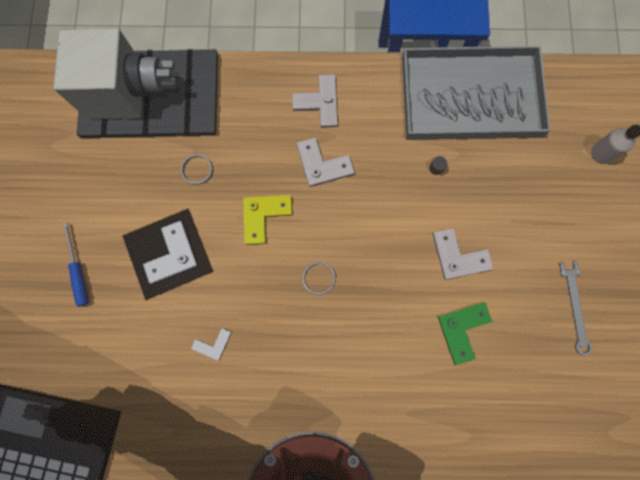

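View pics/side0.png

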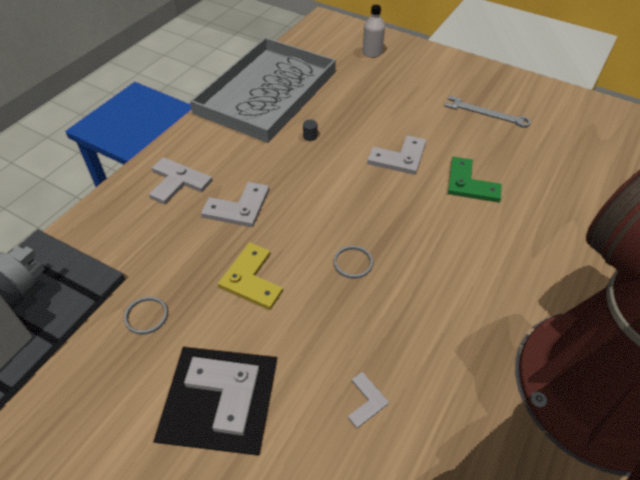

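The top view has the mat and base plate at (168,253). The candidates are:
- Grey L at (323,163) with a boss, and grey L at (461,257) with a boss. Both are full size and fit the description.
- Yellow L at (267,218) and green L at (465,333): wrong colours.
- T at (318,100) and small L at (212,345): the wrong shapes.

Next I'll measure all three plates in both views and make one confirming crop.

```bash
cat > h.py <<'E'
from cell import r
import cv2,numpy as np
from scipy.spatial.transform import Rotation as Ro
def rays(c,uv,fish=False):
    K=c['intrinsics'];d=(np.asarray(uv,float)-K[:2,2])/K[0,0]
    if fish:
        t=np.linalg.norm(d,axis=1,keepdims=True);d=d/np.maximum(t,1e-9)*np.tan(t)
    v=np.c_[d[:,0],-d[:,1],-np.ones(len(d))]
    return Ro.from_euler('xyz',c['attitude']).apply(v)
def plane(c,uv,z,fish=False):
    v=rays(c,uv,fish);p=np.array(c['position']);return (p+v*((z-p[2])/v[:,2])[:,None])[:,:2]
def proj(c,P,fish=False):
    q=Ro.from_euler('xyz',c['attitude']).inv().apply(np.atleast_2d(P)-c['position'])
    d=np.c_[q[:,0],-q[:,1]]/-q[:,2:]
    if fish:
        t=np.linalg.norm(d,axis=1,keepdims=True);d=d/t*np.arctan(t)
    return d*c['intrinsics'][0,0]+c['intrinsics'][:2,2]
def fit(c,seed,z,fish=False,thr=130,sat=45,S=4,win=70):
    """seed pixel window -> grey blob; rect of top outline on plane z -> origin, yaw"""
    im=c['pixels'];u,v=map(int,seed);u0,v0=max(u-win,0),max(v-win,0)
    w=cv2.resize(im[v0:v+win,u0:u+win],None,fx=S,fy=S,interpolation=cv2.INTER_CUBIC)
    h=cv2.cvtColor(w,cv2.COLOR_RGB2HSV);m=((h[...,1]<sat)&(h[...,2]>thr)).astype(np.uint8)
    m=cv2.morphologyEx(m,cv2.MORPH_OPEN,np.ones((5,5)))
    cs=cv2.findContours(m,0,cv2.CHAIN_APPROX_NONE)[0]
    cs=[k for k in cs if cv2.contourArea(k)>300*S*S]
    k=min(cs,key=lambda k:np.linalg.norm(k[:,0].mean(0)-np.array([(u-u0),(v-v0)])*S))
    px=(k[:,0]+.5)/S-.5+[u0,v0]
    P=plane(c,px,z,fish)*1000
    (cx,cy),(a,b),an=cv2.minAreaRect(P.astype(np.float32))
    ce=np.array([cx,cy]);best=None
    M=cv2.moments(P.astype(np.float32).reshape(-1,1,2));cen=np.array([M['m10'],M['m01']])/M['m00']
    d=ce-cen;dia=np.arctan2(d[1],d[0])  # from centroid to rect centre = open direction (+,+)
    yaws=np.radians(an)+np.arange(4)*np.pi/2
    y=min(yaws,key=lambda y:abs(np.angle(np.exp(1j*(y+np.pi/4-dia)))))
    y=np.angle(np.exp(1j*y));R=np.array([[np.cos(y),-np.sin(y)],[np.sin(y),np.cos(y)]])
    return ce-R@[29,29],np.degrees(y),(a,b),M['m00'],px
E
python3 - <<'E'
from h import *
t=r.camera('top');s=r.camera('side')
out=t['pixels'].copy()
for n,a,b,z in(('base',(168,253),(225,385),.016),('far',(323,163),(237,205),.012),('right',(461,257),(400,156),.012)):
    for nm,c,q in(('top',t,a),('side',s,b)):
        try:
            o,y,ab,A,px=fit(c,q,z);print(n,nm,o.round(1),round(y,1),np.round(ab,1),round(A),)
            if nm=='top':
                R=Ro.from_euler('z',y,degrees=True).as_matrix()[:2,:2]
        except Exception as e:print(n,nm,e)
ims=[]
for (u,v) in((168,253),(323,163),(461,257),(212,345)):
    w=t['pixels'][v-45:v+45,u-60:u+60];ims.append(cv2.resize(w,(400,300),interpolation=cv2.INTER_CUBIC))
cv2.imwrite('pics/crop.png',np.vstack([np.hstack(ims[:2]),np.hstack(ims[2:])])[:,:,::-1])
E
```

```text
base top [460.1 273.5] 22.9 [101.4 101. ] 6686
base side [463.4 273.5] 22.6 [100.1 100.2] 6497
far top [649.8   3.6] -73.1 [100.6 101.3] 6610
far side [653.7   2.7] -73.2 [100.9 100.8] 6535
right top [ 451.7 -281.5] -77.3 [100.8 100.6] 6583
right side [ 455.1 -283.5] -77.1 [101.2 100.9] 6597
```

View pics/crop.png

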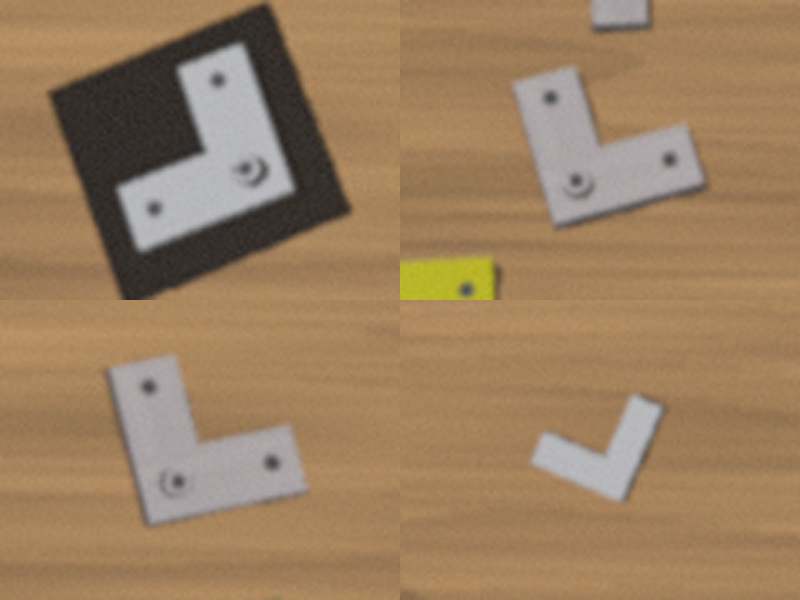

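The crop confirms it: both pinkish-grey Ls have a boss and measure 100 mm square with an area of about 6600 mm² (6636 expected). The small L has no boss. The two views differ by about 3 mm, so I'll refine with the wrist camera. I'll go over the base first.

```bash
python3 -m creep '[[0.75,40,-29.5,-5,-0.103],[0.75,40,-29.5,-5,-0.103],[0.75,40,-29.5,-5,-0.103],[0.75,40,-29.5,-5,-0.103],[0.75,40,-29.5,-5,-0.103],[0.75,40,-29.5,-5,-0.103],[0.75,40,-29.5,-5,-0.103],[0.75,40,-29.5,-5,-0.103],[0.75,42,-29.5,0,-0.103],[0.75,0,0,0,0],[0.75,0,0,0,0]]' 60
python3 - <<'E'
from h import *
c=r.camera('wrist');s=r.state();print(s['tcp_pos'],s['eef_rot'],s['gripper_width'])
a=proj(c,[.48,.30,.016],True)[0];print(a)
o,y,ab,A,px=fit(c,a,.016,True,win=150);print(o,y,ab,A)
im=c['pixels'].copy()
for p in px[::8]:cv2.circle(im,tuple(int(x) for x in p),1,(255,0,0),-1)
cv2.imwrite('pics/w1.png',im[:,:,::-1])
E
```

```text
t: 1.62
tcp_pos: [0.5071, 0.3167, 0.1912]
eef_rot: [-3.141, 0.001, 0.399]
contact_force: [-0.9, 0.9, -0.4]
gripper_width: 0.749
[0.50675485 0.31712984 0.19132006] [-3.14136662e+00  2.57133050e-04  4.00245893e-01] 0.7517921905656895
[287.53711947 215.56573699]
[462.47245317 272.93170932] 22.775955200195312 (101.64306640625, 101.72817993164062) 6907.782320334343
```

View pics/w1.png

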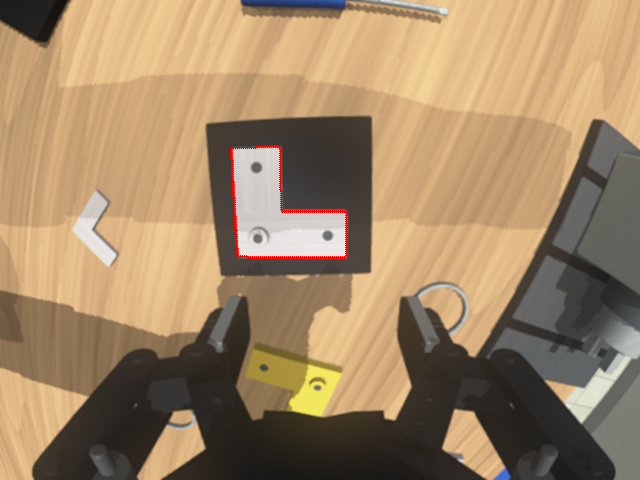

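The outline fits the base plate and agrees with the other views: about (462.3, 273.2), yaw 22.8°. Now to the right-hand plate.

```bash
python3 -m creep '[[0.75,-1.5,-49,0,0.116],[0.75,-1.5,-49,0,0.116],[0.75,-1.5,-49,0,0.116],[0.75,-1.5,-49,0,0.116],[0.75,-1.5,-49,0,0.116],[0.75,-1.5,-49,0,0.116],[0.75,-1.5,-49,0,0.116],[0.75,-1.5,-49,0,0.116],[0.75,-1.5,-49,0,0.116],[0.75,-1.5,-49,0,0.116],[0.75,-1.5,-49,0,0.116],[0.75,-2,-52,0,0.116],[0.75,0,0,0,0],[0.75,0,0,0,0]]' 60
cat >> h.py <<'E'
def report(seed_xy,z,win=150,name=None):
    c=r.camera('wrist');s=r.state()
    a=proj(c,[*np.array(seed_xy)/1000,z],True)[0]
    o,y,ab,A,px=fit(c,a,z,True,win=win)
    print('tcp',(s['tcp_pos']*1000).round(1),s['eef_rot'][2].round(4),'F',np.round(s['contact_force'],1),'g',s['gripper_width'].round(3),'px',a.round())
    print('plate',o.round(1),'yaw',round(y,2),np.round(ab,1),round(A))
    R=Ro.from_euler('z',y,degrees=True).as_matrix()[:2,:2]
    print('grip y-arm',(o+R@[0,36]).round(1),'x-arm',(o+R@[36,0]).round(1),'yaw rad',np.radians(y).round(4))
    if name:
        im=c['pixels'].copy()
        for p in px[::8]:cv2.circle(im,tuple(int(x) for x in p),1,(255,0,0),-1)
        cv2.imwrite(f'pics/{name}.png',im[:,:,::-1])
E
python3 - <<'E'
from h import *
report((470,-270),.012,name='w2')
E
```

```text
t: 3.42
tcp_pos: [0.4891, -0.2731, 0.1914]
eef_rot: [3.141, -0.001, 1.791]
contact_force: [-0.3, -0.9, -0.4]
gripper_width: 0.751Traceback (most recent call last):
  File "<stdin>", line 2, in <module>
  File "h.py", line 41, in report
    print('tcp',(s['tcp_pos']*1000).round(1),s['eef_rot'][2].round(4),'F',np.round(s['contact_force'],1),'g',s['gripper_width'].round(3),'px',a.round())
                                                                                                             ^^^^^^^^^^^^^^^^^^^^^^^^
AttributeError: 'float' object has no attribute 'round'
```

```bash
sed -i "s/s\['gripper_width'\].round(3)/round(s['gripper_width'],3)/" h.py
python3 - <<'E'
from h import *
report((470,-270),.012,name='w2')
E
```

```text
tcp [ 489.3 -272.8  191.6] 1.7925 F [ 0.1 -0.7  0.3] g 0.749 px [330. 188.]
plate [ 453.9 -282.7] yaw -77.21 [101. 101.] 5863
grip y-arm [ 489.  -274.7] x-arm [ 461.9 -317.8] yaw rad -1.3475
```

View pics/w2.png

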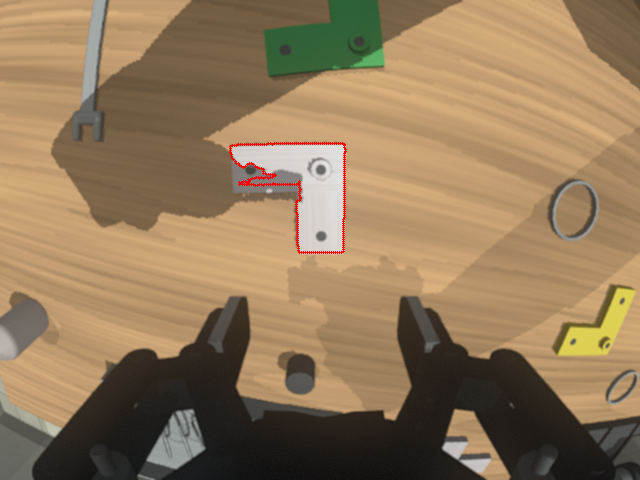

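The plate's arm lies between the jaws: boss at (320,169), arm around column 321, fingers at about 240 and 405. I'll descend with a small correction.

```bash
python3 -m creep '[[0.75,0,-1.8,-50,0],[0.75,0,0,-50,0],[0.75,0,0,-40,0],[0.75,0,0,-25,0],[0.75,0,0,-15,0],[0.75,0,0,-8,0],[0.75,0,0,-5.5,0],[0.75,0,0,0,0],[0.75,0,0,0,0]]' 60
```

```text
t: 4.65
tcp_pos: [0.4893, -0.2765, -0.0014]
eef_rot: [3.141, 0.001, 1.791]
contact_force: [-0.0, 0.1, 1.3]
gripper_width: 0.751
```

```bash
python3 -m creep '[[0.4,0,0,0,0],[0.4,0,0,0,0],[0.4,0,0,0,0],[0.4,0,0,0,0]]' 70
python3 - <<'E'
from h import *
c=r.camera('wrist');s=r.state();print(s['tcp_pos'],s['gripper_width'],s['contact_force'])
cv2.imwrite('pics/w3.png',c['pixels'][:,:,::-1])
E
```

```text
t: 5.15
tcp_pos: [0.4894, -0.2766, -0.0013]
eef_rot: [3.141, 0.001, 1.791]
contact_force: [-0.7, 0.7, 5.9]
gripper_width: 0.468
[ 0.48941981 -0.27659199 -0.00127941] 0.46871067615502976 [-0.35816531  0.57554624  6.44987544]
```

View pics/w3.png

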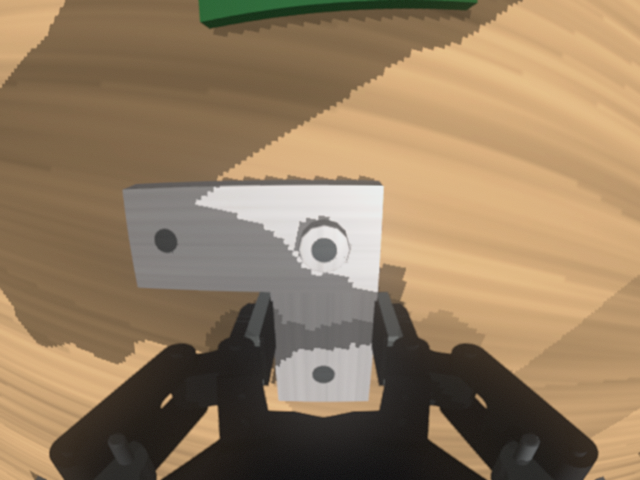

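The jaws hold the arm, but 6 N upward suggests the tips touch the table. They must stay above the plate's underside, so I'll regrip 3.5 mm higher and then lift.

```bash
python3 -m creep '[[0.6,0,0,0,0],[0.6,0,0,3.5,0],[0.4,0,0,0,0],[0.4,0,0,0,0],[0.4,0,0,0,0],[0.4,0,0,0,0]]' 70; python3 -m creep '[[0.4,0,0,5,0],[0.4,0,0,15,0],[0.4,0,0,40,0],[0.4,0,0,60,0],[0.4,0,0,50,0],[0.4,0,0,20,0],[0.4,0,0,0,0]]'
python3 - <<'E'
from h import *
c=r.camera('wrist');s=r.state();print(s['tcp_pos'],s['gripper_width'],s['contact_force'],s['ft_torque'])
cv2.imwrite('pics/w4.png',c['pixels'][:,:,::-1])
E
```

```text
t: 5.95
tcp_pos: [0.4892, -0.2765, 0.0022]
eef_rot: [3.141, 0.001, 1.791]
contact_force: [-1.5, 0.1, 6.7]
gripper_width: 0.466
t: 6.82
tcp_pos: [0.4894, -0.2766, 0.1923]
eef_rot: [3.14, 0.002, 1.791]
contact_force: [-0.0, -0.2, -3.5]
gripper_width: 0.468
[ 0.48878723 -0.27603628  0.1903972 ] 0.4663934122678455 [-0.24637542  0.31336673 -2.3970993 ] [ 0.03950103 -0.0774744  -0.04697879]
```

View pics/w4.png

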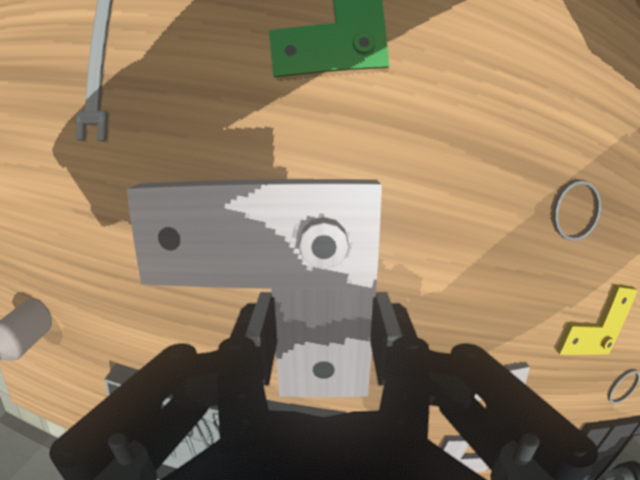

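The plate is held level. I'll check its pose in the hand from the boss and hole centres, using the same method on the earlier base picture so that camera bias cancels.

```bash
cat >> h.py <<'E'
def dark(im,uv,rad):
    """subpixel centroid of the dark hole near uv"""
    u,v=uv;w=cv2.cvtColor(im,cv2.COLOR_RGB2GRAY)[v-rad:v+rad+1,u-rad:u+rad+1].astype(float)
    wt=np.clip((np.percentile(w,10)+40)-w,0,40)
    yy,xx=np.mgrid[-rad:rad+1,-rad:rad+1];return np.array([u+(wt*xx).sum()/wt.sum(),v+(wt*yy).sum()/wt.sum()])
def campose(c0,tcp0,yaw0,tcp,yaw):
    R=Ro.from_euler('z',yaw-yaw0);c=dict(c0)
    c['position']=R.apply(np.array(c0['position'])-tcp0)+tcp
    c['attitude']=(R*Ro.from_euler('xyz',c0['attitude'])).as_euler('xyz');return c
def totool(P,tcp,yaw):
    return Ro.from_euler('z',-yaw).apply(np.c_[P,np.zeros(len(P))]-np.r_[tcp[:2],0])[:,:2]*1000
E
python3 - <<'E'
from h import *
c=r.camera('wrist');s=r.state();T=np.array(s['tcp_pos']);yw=s['eef_rot'][2]
im=cv2.imread('pics/w4.png')[:,:,::-1].copy()
und=T[2]-.0022
H=[dark(im,p,16) for p in((324,247),(322,370),(169,238))];print(np.round(H,1))
P=np.vstack([plane(c,[h],und+z,True) for h,z in zip(H,(.021,.012,.012))])
p=totool(P,T,yw);print('held',p.round(1),np.linalg.norm(p[0]-p[1:],axis=1),np.degrees(np.arctan2(*(p[0]-p[1]))),np.degrees(np.arctan2(*(p[2]-p[0])[::-1])))
T1=np.array([.50675,.31713,.19132]);y1=.4
c1=campose(c,T,yw,T1,y1);im=cv2.imread('pics/w1.png')[:,:,::-1].copy()
H=[dark(im,q,6) for q in((257,238),(256,167),(328,236))];print(np.round(H,1))
P=np.vstack([plane(c1,[h],z,True) for h,z in zip(H,(.025,.016,.016))])*1000
print('base',P.round(1),np.linalg.norm(P[0]-P[1:],axis=1),[np.degrees(np.arctan2(*(P[k]-P[0])[::-1])) for k in(1,2)])
E
```

```text
[[323.3 246.8]
 [323.2 369.6]
 [168.7 238.2]]
held [[  0.   34.3]
 [  0.  -28.7]
 [-62.8  34.4]] [63.00550645 62.84097025] 0.005549874153874568 179.84742310382512
[[257.3 238.1]
 [256.  167.2]
 [327.2 235.2]]
base [[462.4 271.7]
 [438.2 329.1]
 [520.  295.8]] [62.23136618 62.4241699 ] [np.float64(112.89818598306502), np.float64(22.69902183859419)]
```

Hole and outline measurements agree within 1 mm. The target TCP for plate two is (507.0, 315.9) at yaw 0.398.

```bash
python3 -m creep '[[0.4,1,30,0,-0.107],[0.4,1.5,46,0,-0.107],[0.4,1.5,46,0,-0.107],[0.4,1.5,46,0,-0.107],[0.4,1.5,46,0,-0.107],[0.4,1.5,48,0,-0.107],[0.4,1.5,48,0,-0.107],[0.4,1.5,48,0,-0.107],[0.4,1.5,48,0,-0.107],[0.4,1.5,48,0,-0.107],[0.4,1.5,48,0,-0.107],[0.4,1.5,48,0,-0.107],[0.4,1,42,0,-0.109],[0.4,0,0,-40,0],[0.4,0,0,-40,0],[0.4,0,0,-30,0],[0.4,0,0,0,0],[0.4,0,0,0,0]]'
python3 - <<'E'
from h import *
for i in range(3):
    s=r.state();print(s['t'],(s['tcp_pos']*1000).round(2),s['eef_rot'][2]);r.camera('side')
E
```

```text
t: 9.18
tcp_pos: [0.5073, 0.3158, 0.0815]
eef_rot: [3.142, 0.0, 0.398]
contact_force: [-0.1, -0.4, -0.7]
gripper_width: 0.466
9.175 [507.33 315.77  81.54] 0.39793374836762707
9.225 [507.97 315.98  82.4 ] 0.3979235353410455
9.275 [508.22 316.09  82.77] 0.3979800340730584
```

```bash
python3 -m creep '[[0.4,-0.5,0,-30,0],[0.4,0,0,-18,0],[0.4,0,0,-8,0],[0.4,0,0,-4,0],[0.4,0,0,0,0],[0.4,0,0,0,0]]'; python3 -m creep '[[0.4,0,0,-1.5,0],[0.4,0,0,-1,0],[0.4,0,0,-0.7,0],[0.4,0,0,0,0]]'
```

```text
t: 10.07
tcp_pos: [0.5074, 0.316, 0.0221]
eef_rot: [3.141, -0.001, 0.398]
contact_force: [-0.1, 0.9, -2.0]
gripper_width: 0.464
t: 10.58
tcp_pos: [0.5069, 0.3158, 0.0183]
eef_rot: [3.142, -0.0, 0.398]
contact_force: [-0.9, -1.1, 0.3]
gripper_width: 0.471
```

```bash
python3 -m creep '[[0.4,0,0,-0.6,0],[0.4,0,0,0,0]]'
python3 - <<'E'
from h import *
cv2.imwrite('pics/s5.png',r.camera('side')['pixels'][:,:,::-1]);print(r.state()['contact_force'])
E
```

```text
t: 10.82
tcp_pos: [0.5069, 0.3159, 0.0182]
eef_rot: [3.141, -0.0, 0.398]
contact_force: [-3.5, -1.3, 6.6]
gripper_width: 0.465
[-3.38812501 -1.72040967  5.73972838]
```

Contact at the expected height. I'll release, rise and check.

```bash
python3 -m creep '[[0.5,0,0,0,0],[0.62,0,0,0,0],[0.65,0,0,0,0],[0.65,0,0,4,0],[0.65,0,0,10,0],[0.65,0,0,30,0],[0.65,0,0,50,0],[0.65,0,0,50,0],[0.65,0,0,30,0],[0.65,0,0,0,0],[0.65,0,0,0,0]]'
python3 - <<'E'
from h import *
c=r.camera('wrist');s=r.state();print(s['tcp_pos'],s['eef_rot'])
cv2.imwrite('pics/w6.png',c['pixels'][:,:,::-1])
for n,z in(('boss2',[.4931,.3481,.037]),('bossbase',[.4624,.2725,.025])):print(n,proj(c,z,True))
E
```

```text
t: 12.25
tcp_pos: [0.5067, 0.3158, 0.1911]
eef_rot: [-3.142, 0.0, 0.398]
contact_force: [-0.5, 0.4, -0.2]
gripper_width: 0.65
[0.50638798 0.31564886 0.19042599] [-3.14153900e+00  1.52968293e-03  3.98000022e-01]
boss2 [[322.79291545 174.5631368 ]]
bossbase [[257.90422423 237.72954988]]
```

View pics/w6.png

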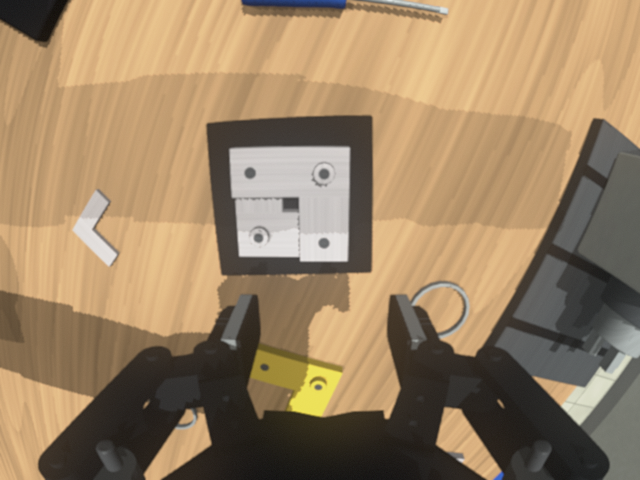

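The second plate is down with its boss at (324,173) and holes at (250,173) and (324,242). The base boss is at (258,237), and together they form a full square. I'll measure the exact misfit.

```bash
python3 - <<'E'
from h import *
c=r.camera('wrist')
im=c['pixels']
H=[dark(im,q,6) for q in((258,237),(324,173),(250,173),(324,242))]
P=np.vstack([plane(c,[h],z,True) for h,z in zip(H,(.025,.037,.028,.028))])*1000
print(np.round(H,1),P.round(1))
d=P[1]-P[0];y=22.8;R=Ro.from_euler('z',y,degrees=True).as_matrix()[:2,:2];print('offset in base frame',R.T@d,'want 58,58')
print('yaw2',[np.degrees(np.arctan2(*(P[k]-P[1])[::-1])) for k in(2,3)],np.linalg.norm(P[2:]-P[1],axis=1))
s=r.camera('side')['pixels'];cv2.imwrite('pics/s6.png',cv2.resize(s[320:480,130:310],(800,711))[:600,:,::-1])
E
```

```text
[[258.6 237.6]
 [324.5 173.9]
 [250.4 172.7]
 [324.3 243. ]] [[462.5 272.9]
 [493.6 349.1]
 [436.2 325.2]
 [517.6 291.8]]
offset in base frame [58.23882266 58.18045566] want 58,58
yaw2 [np.float64(-157.436360118041), np.float64(-67.26988401974714)] [62.16819219 62.04738875]
```

The offset is (58.2, 58.2) against the wanted 58, with yaw within about 0.3°, and the base has not moved. Now the far plate, gripped by its x-arm to stay clear of the T.

```bash
python3 -m creep '[[0.75,22,-49.5,0,-0.015],[0.75,22,-49.5,0,-0.015],[0.75,22,-49.5,0,-0.015],[0.75,22,-49.5,0,-0.015],[0.75,22,-49.5,0,-0.015],[0.75,22,-49.5,0,-0.015],[0.75,24,-50,0,-0.014],[0.75,0,0,0,0],[0.75,0,0,0,0]]' 70
python3 - <<'E'
from h import *
report((660,-10),.012,name='w7')
E
```

```text
t: 13.52
tcp_pos: [0.6624, -0.0309, 0.1905]
eef_rot: [-3.14, 0.001, 0.294]
contact_force: [0.3, 0.4, 0.4]
gripper_width: 0.752
tcp [662.4 -30.3 191. ] 0.2946 F [-0.1  1.  -0.1] g 0.749 px [327. 187.]
plate [652.1   3.1] yaw -73.03 [100.8 100.9] 6735
grip y-arm [686.5  13.6] x-arm [662.6 -31.3] yaw rad -1.2746
```

View pics/w7.png

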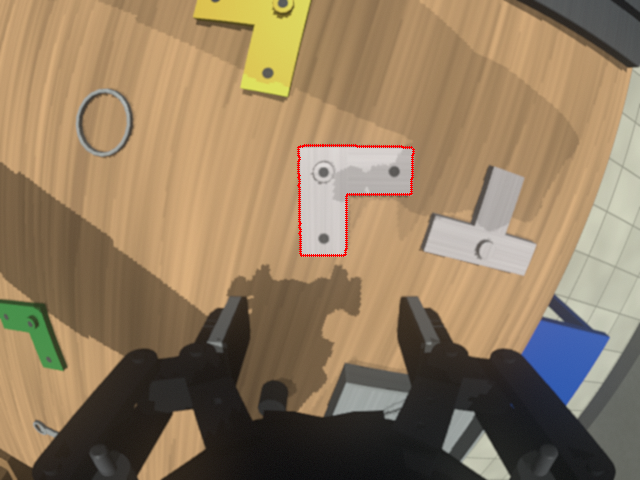

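The outline is full and clean: boss (323,172), arm centred at column 323, T clear at (480,225). I'll descend and grip.

```bash
python3 -m creep '[[0.75,0,-0.7,-50,0.0015],[0.75,0,0,-50,0],[0.75,0,0,-40,0],[0.75,0,0,-25,0],[0.75,0,0,-13,0],[0.75,0,0,-7,0],[0.75,0,0,-3.5,0],[0.75,0,0,0,0],[0.75,0,0,0,0]]' 70; python3 -m creep '[[0.6,0,0,0,0],[0.4,0,0,0,0],[0.4,0,0,0,0],[0.4,0,0,0,0],[0.4,0,0,0,0]]' 70
```

```text
t: 14.7
tcp_pos: [0.6634, -0.032, 0.0038]
eef_rot: [3.141, -0.001, 0.295]
contact_force: [0.5, -0.3, 0.4]
gripper_width: 0.753
t: 15.32
tcp_pos: [0.6634, -0.032, 0.0039]
eef_rot: [3.141, -0.001, 0.296]
contact_force: [-1.6, -0.3, 6.5]
gripper_width: 0.466
```

```bash
python3 -m creep '[[0.4,0,0,5,0],[0.4,0,0,15,0],[0.4,0,0,40,0],[0.4,0,0,60,0],[0.4,0,0,50,0],[0.4,0,0,18,0],[0.4,0,0,0,0]]'
python3 - <<'E'
from h import *
c=r.camera('wrist');s=r.state();print(s['tcp_pos'],s['eef_rot'],s['gripper_width'],s['contact_force'],s['ft_torque'])
cv2.imwrite('pics/w8.png',c['pixels'][:,:,::-1])
E
```

```text
t: 16.2
tcp_pos: [0.6635, -0.032, 0.192]
eef_rot: [3.141, -0.002, 0.295]
contact_force: [-0.3, -0.2, -2.2]
gripper_width: 0.462
[ 0.66266372 -0.03182348  0.18993605] [-3.14111782e+00  8.25115569e-04  2.95512068e-01] 0.46712940093588434 [ 0.23551168 -0.4408471  -2.08225693] [-0.02398415  0.05928343 -0.04774767]
```

View pics/w8.png

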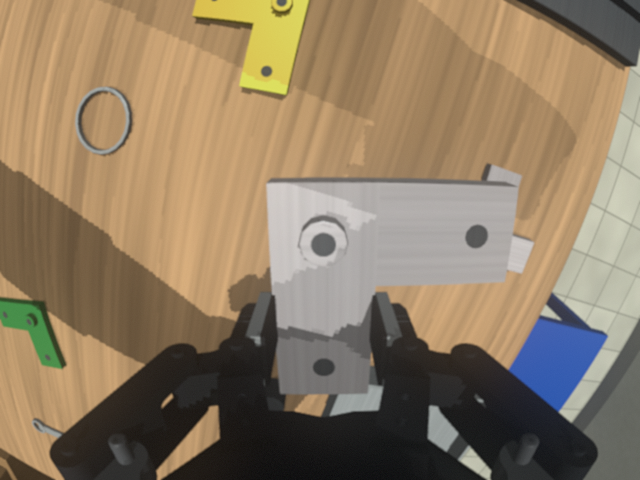

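Held level and straight: boss (323,244), holes (323,367) and (477,236). I'll compute the offset in the hand.

```bash
python3 - <<'E'
from h import *
c=r.camera('wrist');s=r.state();T=np.array(s['tcp_pos']);yw=s['eef_rot'][2];print(T,yw)
im=c['pixels'];und=T[2]-.0033
H=[dark(im,p,16) for p in((323,244),(323,367),(477,236))];print(np.round(H,1))
P=np.vstack([plane(c,[h],und+z,True) for h,z in zip(H,(.021,.012,.012))])
p=totool(P,T,yw);print('held',p.round(1),np.linalg.norm(p[0]-p[1:],axis=1),[np.degrees(np.arctan2(*(p[k]-p[0])[::-1])) for k in(1,2)])
b=np.array([462.5,272.7]);ty=np.radians(22.75+90)
print('target yaw',ty,'TCP',b-Ro.from_euler('z',ty).as_matrix()[:2,:2]@p[0])
E
```

```text
[ 0.66210335 -0.03167933  0.1887573 ] 0.295452215235104
[[323.1 244.4]
 [323.4 366.9]
 [476.2 236. ]]
held [[  0.8  35.6]
 [  0.9 -27.2]
 [ 63.3  35.9]] [62.80803982 62.56774138] [np.float64(-89.84211598442961), np.float64(0.2750878788489961)]
target yaw 1.9678587316236065 TCP [495.61489553 285.74952904]
```

```bash
python3 -m creep '[[0.4,-10,20,0,0.12],[0.4,-16,30,0,0.15],[0.4,-16,30,0,0.15],[0.4,-16,30,0,0.15],[0.4,-16,30,0,0.15],[0.4,-16,30,0,0.15],[0.4,-16,30,0,0.15],[0.4,-16,30,0,0.15],[0.4,-16,30,0,0.15],[0.4,-16,30,0,0.15],[0.4,-12.5,27.5,0,0.198],[0.4,0,0,-40,0],[0.4,0,0,-40,0],[0.4,0,0,-20,0],[0.4,0,0,0,0],[0.4,0,0,0,0]]'
python3 - <<'E'
from h import *
L=[]
for i in range(8):
    s=r.state();L.append([*(s['tcp_pos']*1000),s['eef_rot'][2]*1000]);r.camera('side')
print(np.round(L,1),np.mean(L,0))
E
```

```text
t: 18.3
tcp_pos: [0.4971, 0.2858, 0.0923]
eef_rot: [3.14, 0.0, 1.953]
contact_force: [0.3, 0.7, -0.8]
gripper_width: 0.463
[[ 497.1  285.8   92.3 1952.8]
 [ 497.5  285.8   92.7 1952.8]
 [ 497.5  285.9   92.8 1952.8]
 [ 497.4  285.9   92.6 1952.9]
 [ 497.3  285.8   92.4 1952.9]
 [ 497.1  285.8   92.1 1952.9]
 [ 496.9  285.8   91.8 1953. ]
 [ 496.7  285.7   91.6 1953. ]] [ 497.19457581  285.81662621   92.28933661 1952.88315194]
```

```bash
python3 -m creep '[[0.4,-0.7,0.4,-28,0.0115],[0.4,0,0,-16,0],[0.4,0,0,-8,0],[0.4,0,0,-4,0],[0.4,0,0,0,0],[0.4,0,0,0,0]]'; python3 -m creep '[[0.4,0,0,-1.5,0],[0.4,0,0,-1,0],[0.4,0,0,-0.7,0],[0.4,0,0,0,0]]'
```

```text
t: 19.45
tcp_pos: [0.4962, 0.2862, 0.0357]
eef_rot: [3.141, -0.0, 1.964]
contact_force: [-0.3, -0.8, -1.2]
gripper_width: 0.462
t: 19.95
tcp_pos: [0.4957, 0.286, 0.0318]
eef_rot: [3.142, -0.0, 1.964]
contact_force: [0.0, 0.4, -0.9]
gripper_width: 0.466
```

```bash
python3 -m creep '[[0.4,0,0,-0.6,0],[0.4,0,0,0,0]]'; python3 -m creep '[[0.4,0,0,-0.6,0],[0.4,0,0,0,0]]'
```

```text
t: 20.2
tcp_pos: [0.4958, 0.2861, 0.0319]
eef_rot: [3.141, -0.0, 1.965]
contact_force: [-4.0, -0.9, 4.8]
gripper_width: 0.465
t: 20.45
tcp_pos: [0.4958, 0.286, 0.0318]
eef_rot: [3.141, 0.0, 1.965]
contact_force: [-5.1, -3.2, 10.1]
gripper_width: 0.466
```

Seated at 10 N. I'll release, rise and measure.

```bash
python3 -m creep '[[0.5,0,0,0.6,0],[0.62,0,0,0,0],[0.65,0,0,0,0],[0.65,0,0,4,0],[0.65,0,0,10,0],[0.65,0,0,30,0],[0.65,0,0,50,0],[0.65,0,0,50,0],[0.65,0,0,20,0],[0.65,0,0,0,0],[0.65,0,0,0,0]]'
python3 - <<'E'
from h import *
c=r.camera('wrist');s=r.state();print(s['tcp_pos'],s['eef_rot'],s['gripper_width'])
cv2.imwrite('pics/w9.png',c['pixels'][:,:,::-1])
R=Ro.from_euler('z',22.75,degrees=True).as_matrix()
for q in((0,0,.049),(62.3,0,.04),(0,62.3,.04),(58,58,.037)):
    print(q,proj(c,np.r_[np.array([462.5,272.7])/1000+(R[:2,:2]@q[:2])/1000,q[2]],True).round(1))
E
```

```text
t: 21.82
tcp_pos: [0.495, 0.2858, 0.1934]
eef_rot: [-3.139, -0.0, 1.964]
contact_force: [-0.1, -0.1, -1.2]
gripper_width: 0.649
[0.49484837 0.28575547 0.19316665] [-3.13866650e+00 -3.78209422e-04  1.96447118e+00] 0.6511926332632061
(0, 0, 0.049) [[323.  175.7]]
(62.3, 0, 0.04) [[323.2 247. ]]
(0, 62.3, 0.04) [[399.3 174.7]]
(58, 58, 0.037) [[390.3 240.8]]
```

View pics/w9.png

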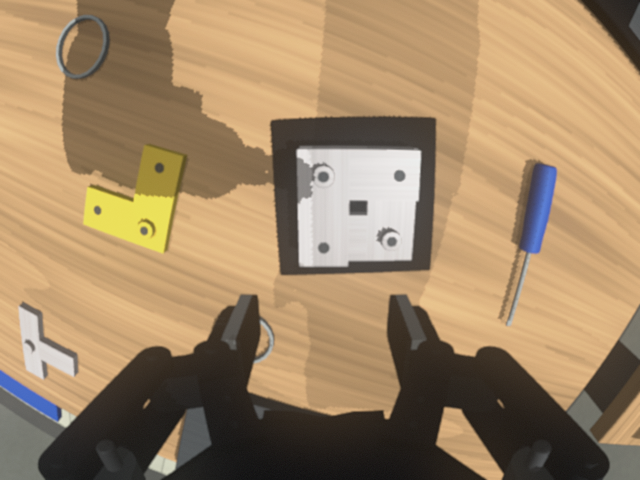

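The third plate's boss is at (323,177) and the second's at (391,240), and the pile is a full square. Now the exact offsets, plus an independent check from the top and side cameras.

```bash
python3 - <<'E'
from h import *
R=Ro.from_euler('z',22.75,degrees=True).as_matrix()[:2,:2]
c=r.camera('wrist');im=c['pixels']
H=[dark(im,q,6) for q in((323,177),(391,240),(323,247),(399,175))]
P=np.vstack([plane(c,[h],z,True) for h,z in zip(H,(.049,.037,.040,.040))])*1000
print(np.round(H,1),P.round(1),'2 rel 3 (want 58,58)',R.T@(P[1]-P[0]),'yaw3',[np.degrees(np.arctan2(*(P[k]-P[0])[::-1])) for k in(2,3)],np.linalg.norm(P[2:]-P[0],axis=1))
# side/top: triangulate bosses & holes
t=r.camera('top');s=r.camera('side');W=[(462.5,272.7,49),(520,297,40),(438.4,330,40),(493.6,349,37)]
for w in W:
    o=[]
    for cc in(t,s):
        q=proj(cc,np.array(w)/1000)[0];h=dark(cc['pixels'],tuple(q.round().astype(int)),4);o.append((h-q).round(1))
    print(w,'residual px top,side',o)
E
```

```text
[[322.9 176.9]
 [391.2 241.7]
 [323.2 248. ]
 [399.2 175.7]] [[463.1 272.9]
 [493.6 349.5]
 [520.4 297. ]
 [438.9 330.3]] 2 rel 3 (want 58,58) [57.79639232 58.80094034] yaw3 [np.float64(22.82359173499549), np.float64(112.80534292282391)] [62.25226763 62.30226912]
(462.5, 272.7, 49) residual px top,side [array([1.5, 0.9]), array([-1. , -0.3])]
(520, 297, 40) residual px top,side [array([-0.4,  1.1]), array([-0.8, -0.4])]
(438.4, 330, 40) residual px top,side [array([-0.5,  0.9]), array([-1.1, -0.5])]
(493.6, 349, 37) residual px top,side [array([1.3, 1.4]), array([-0.7,  0.1])]
```

Everything is within about 1 mm, the heights are consistent and the gripper is clear. Handing in.

```bash
python3 -c "
from cell import r
print(r.state()['t'],r.job_done())"
```

```text
the job is handed in; nothing more can be done
22.025 None
```

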